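Clamp a channel offcut in the welding fixture

TASK

Lay the long steel channel piece, open side up, between the two low rails of the welding fixture, lengthwise between the blue end stop and the clamp's rubber nose, and let go of it. Then flip the red cam lever over its high point, away from the piece, until it snaps fully closed and the clamp holds the piece tight against the blue stop. Leave the spanner, the magnetic square and the tin where they are.

Things in the scene. Friction and masses are not known exactly. Their poses are not given: they have to be found in the camera images.
- channel: Loose sawn dark grey steel U-channel lying open side up on the table, 0.3 kg: 50 mm wide (its x), 120 long (its y), 30 high (z up); base and both walls 4 mm thick. Origin: centre of its underside. Grip it from outside across the 50 mm. (A shorter similar offcut farther back is fixed scenery.)
- fixture: Welding fixture bolted to the table: dark base plate 10 mm thick, 110 wide, from x = -135 to +175 mm in its own frame; x runs from the red-lever clamp to the blue stop, z up. Origin at table height on the centre line. Two aluminium rails, 6 mm high above the plate, run from x = 45 to 135 mm, inner faces at y = +-29 mm.
- stop_face (a point): Middle of the face of the blue end stop, 17 mm above the base plate, at fixture x = +150 mm. The stop is 74 mm wide, 34 mm high above the plate, 16 mm thick.
- nose_face (a point): Middle of the front face of the clamp's black rubber nose plate (62 mm wide, 34 high), 30 mm above the table. Open it stands at fixture x = +15 mm, so the open nest is 135 mm long for the 120 mm piece. Closing the lever drives it 20 mm towards the stop, pushing the piece home; the nose is sprung (1500 N/m) and then gives way 4 to 6 mm.
- nest (a point): Point on the top of the fixture's base plate (10 mm above the table) where the centre of the channel's underside finally lies: on the centre line, 90 mm from the origin along the fixture's x. Its axes are the fixture's.
- lever_pivot (a point): Pivot axis of the cam lever, 40 mm above the table, at x = -85 mm on the fixture's centre line. The lever turns in the fixture's vertical x-z plane, between two steel cheeks 36 mm wide overall that reach 56 mm above the table.
- lever_grip (a point): Point on the centre line of the red round grip of the lever, 95 mm from the pivot. The grip is 20 mm in diameter and reaches from 40 to 120 mm from the pivot. Open, the lever stands up, leaning 15 degrees from vertical towards the nest; closed, it lies pointing away from the nest, 10 degrees above level.
- cam_lever (a joint): Lever angle in rad: 0 open (at its stop), 1.65 fully closed (at its stop); grows as the grip swings up and over away from the nest, then down. A spring drives it back to open below about 1.35 rad (its high point) and snaps it closed beyond; moving it takes up to about 13 N at the grip.
- spanner: Bystander: loose steel spanner, 34 x 204 x 10 mm, lying beyond the fixture; origin at the centre of its underside. Leave alone.
- weld_magnet: Bystander: loose triangular magnetic welding square, 70 x 90 x 16 mm, lying beyond the fixture; origin at the centre of its underside. Leave alone.
- tip_tin: Bystander: loose round tin, 65 mm in diameter, 31 mm high; origin at the centre of its underside. Leave alone.
There are look-alikes about, which are no part of the job. Leave any brown look-alike of the channel alone.

How it is judged:
By the outcome, as a careful person would: the job done as asked, in the order asked, and still so for the second after the job is handed in, with the robot touching nothing.
It also fails if it takes over 54 s, if anything falls off the work surface, if the arm or the gripper's body presses on something with over 40 N, if the wrist force passes 120 N, or if a joint passes its speed limit or range.

ROBOT

A 6-joint arm with a two-finger parallel gripper is mounted at the origin on a cart in front of the work surface, level with it; the furniture and walls round the work are solid. World frame = base frame: x ahead of the robot, y to its left, z up, the work surface at z = 0. Lengths are in mm, angles in rad, forces in N, time in s.
With the tool pointing down it reaches from about 350 to 975 mm from the base axis. Payload 7.1 kg.
Tool frame: the origin (TCP) lies on the front face of the gripper's body, between the roots of the fingers; the fingertips stand 80 mm ahead of it and the grasp point (between the pads) lies 61 mm ahead of it (env.tips_ahead is the distance from the TCP to the fingertips, in mm); z points along the fingers, y is the line along which they close (so a half turn about z gives the same grasp; the last joint's range is limited). The gripper opens to 88 mm and grips with 3 to 60 N. Pads are 20 mm wide; open, the fingers measure 115 mm over their backs; the gripper's body (75 mm by 178 mm) begins 61 mm behind the grasp point.
Start: joints at [-1.275, 0.423, 1.63, -0, 1.089, -0.019], TCP at [193.534, -594.264, 302.675] pointing down, gripper open.
Joint ranges: [-3, 3], [-0.9, 2.11], [0.09, 2.58], [-1.31, 4.45], [0.11, 2.69], [-2.54, 2.54]. Speed limits (rad/s): [2.39, 2.39, 3.01, 3.14, 3.14, 3.14].

INTERFACE

Orientations are given as a unit quaternion [x, y, z, w].
In Python, from station import env, set_gripper, viewer, workorder gives the robot as it stands. Calls block until the motion is done:
- env.reach(position, orientation): joint-space move of the TCP to a pose.
- env.move_l(position, rot=None, rate=150, f_stop=None): straight line of the TCP; rot=None keeps the orientation; rate is the mean speed in mm/s. With f_stop (N) it stops when the force on the tool has changed by that much, and returns True; else False.
- env.move_joints(angles): joint-space move.
- set_gripper(opening): finger opening in mm; the grip force is fixed at half the most; returns when the fingers have stopped.
- env.hold(seconds).
- env.ik(position, orientation): joint angles nearest the present ones, or None.
- env.read_state(): the state.
- viewer.camera(name): name is "side" or "top"; returns the picture (400x640x3 uint8, blue, green, red); there is no depth.
- viewer.camera_params(name): a dict with "fx", "fy", "cx", "cy" (pixels), "pose" (4x4, takes a point from camera to world coordinates). Camera axes: x right, y up, looking along -z (the intrinsics and any distortion apply to the point x, -y, -z); pixel columns grow to the right and rows downward; lengths in mm; the calibration is good to about 2 mm. A picture is of the moment at which its call begins. camera_params takes no time and is no camera call.
A pose or a line that the arm cannot do raises env.IKError and nothing moves.
- workorder.sign_off(): hands the job in; it is judged then, once.
The state is a dict: "time_s": time; "qpos": joint angles; "dq": joint speeds; "tau": joint torques, N m; "tool_pos": TCP position; "orientation": TCP orientation; "force": force on the tool from outside, world axes, zero at the start; "wrist_torque": the same for the moment, N m; "width": finger opening in mm; "grip_force": force on a finger pad.
Only numpy, scipy, OpenCV 4.12 (cv2) and the standard library are available. Lean on these libraries where they do the work, as an engineer would, in place of code of your own. Each camera call takes 0.05 s, during which the arm holds its last target. There are 200 camera calls.

## Working session

There is one attempt and no reset: what is moved stays moved. The work goes in short steps, each a Python script; the robot and the scene stay as the last script left them, time stands still between calls to the robot, and variables do not carry over. Pictures are saved under pics/ and viewed, at most 10 in all, crops included, and the job is handed in when it is done.

```bash
ls; mkdir -p pics; python3 - <<'E'
from station import env, viewer
import cv2,numpy as np
for n in("top","side"):
    cv2.imwrite(f"pics/{n}0.png",viewer.camera(n)); p=viewer.camera_params(n); print({k:(np.round(v,3).tolist()) for k,v in p.items()})
print(env.read_state())
E
```

```text
pics
{'fx': 451.243, 'fy': 451.243, 'cx': 317.521, 'cy': 196.105, 'pose': [[0.006, 0.999, -0.052, 489.82], [-1.0, 0.007, 0.016, 140.131], [0.016, 0.052, 0.999, 1242.911], [0.0, 0.0, 0.0, 1.0]]}
{'fx': 370.764, 'fy': 370.764, 'cx': 319.627, 'cy': 200.221, 'pose': [[-0.989, 0.099, -0.109, 461.315], [-0.147, -0.603, 0.784, 894.568], [0.012, 0.791, 0.611, 721.813], [0.0, 0.0, 0.0, 1.0]]}
{'time_s': 0.1, 'qpos': array([-1.27498838e+00,  4.23729943e-01,  1.63058483e+00,  2.75455143e-05,
        1.08860863e+00, -1.90033248e-02]), 'dq': array([-0.00239025, -0.00148098, -0.00210029, -0.00212938,  0.00018929,
        0.00076373]), 'tau': array([ 3.01879454e-04, -5.45614707e+01, -2.74323481e+01,  6.45539956e-02,
        1.88339112e-02, -3.24895575e-05]), 'tool_pos': array([ 193.43950902, -593.90952923,  302.01218387]), 'orientation': array([ 9.87638073e-01,  1.56750098e-01, -7.97144242e-05, -6.60696993e-04]), 'force': array([ 0.3960835 ,  0.04107593, -0.64577221]), 'wrist_torque': array([-0.00758044,  0.00819939, -0.02274766]), 'grip_force': 0.0, 'width': 87.74185214339329}
```

View pics/top0.png

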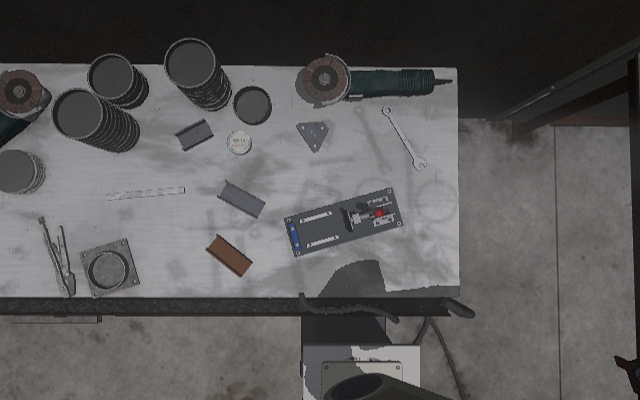

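View pics/side0.png

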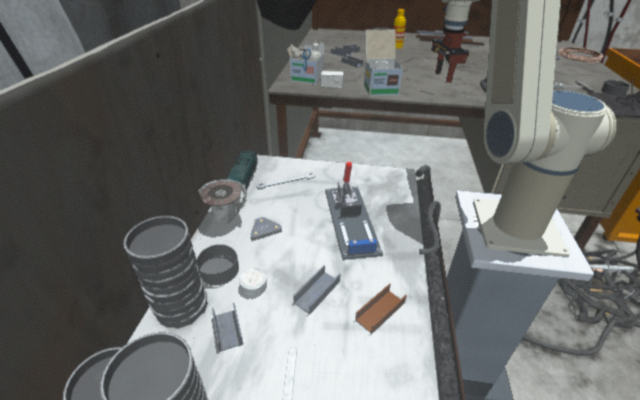

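The top view has three candidates. The long grey channel is at (241,199), a shorter grey offcut farther back at (194,135), and a brown look-alike at (229,255). (241,199) fits: it is dark grey, the longer of the two greys and nearer. The fixture is at (343,222) with its blue stop at the left (294,236) and the red lever at (378,213). I'll confirm in a crop.

```bash
python3 - <<'E'
import cv2,numpy as np
t=cv2.imread("pics/top0.png");s=cv2.imread("pics/side0.png")
a=cv2.resize(t[170:270,210:410],None,fx=4,fy=4,interpolation=cv2.INTER_CUBIC)
cv2.imwrite("pics/c1.png",a)
b=cv2.resize(s[155:325,285:415],None,fx=3.5,fy=3.5,interpolation=cv2.INTER_CUBIC)
cv2.imwrite("pics/c2.png",b)
E
```

```text
(no output)
```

View pics/c1.png

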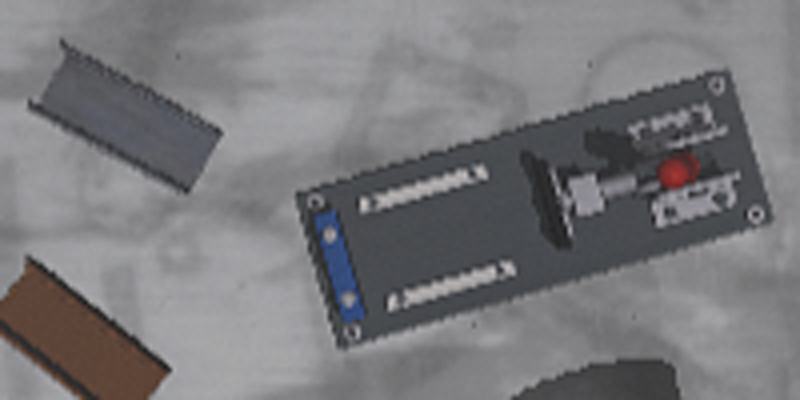

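View pics/c2.png

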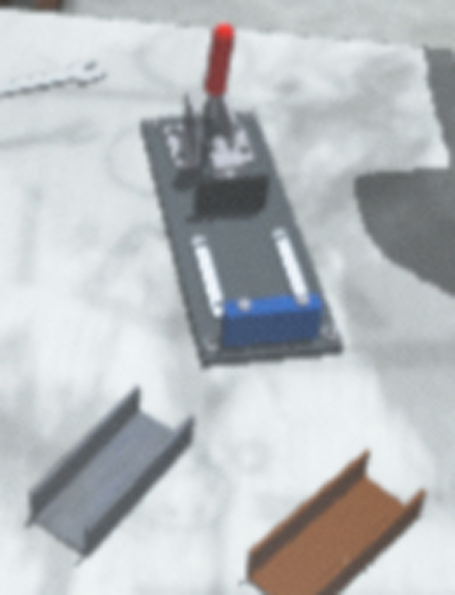

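Confirmed: the long grey channel (crop c1 rim corners near (62,41), (30,103), (188,192), (221,132)) is open side up with its ends clean. The lever stands up (open), and the nest is empty.

```bash
cat > h.py <<'E'
import cv2,numpy as np
from station import env,set_gripper,viewer,workorder
def ray(n,uv):
    p=viewer.camera_params(n);T=np.array(p["pose"])
    d=np.array([(uv[0]-p["cx"])/p["fx"],-(uv[1]-p["cy"])/p["fy"],-1.])
    return T[:3,3],T[:3,:3]@d
def plane(n,uv,z):
    o,d=ray(n,uv);return o+d*(z-o[2])/d[2]
def tri(a,b):
    o1,d1=ray("top",a);o2,d2=ray("side",b)
    s=np.linalg.lstsq(np.c_[d1,-d2],o2-o1,rcond=None)[0]
    p,q=o1+s[0]*d1,o2+s[1]*d2
    return (p+q)/2,np.linalg.norm(p-q)
c1=lambda u,v:((u+.5)/4-.5+210,(v+.5)/4-.5+170)
c2=lambda u,v:((u+.5)/3.5-.5+285,(v+.5)/3.5-.5+155)
E
python3 - <<'E'
from h import *
np.set_printoptions(precision=1,suppress=True)
# channel rim outer corners: top crop / side crop
A=[(62,41),(30,103),(188,192),(221,132)]
for a in A: print("chan top z30",plane("top",c1(*a),30))
B={'A0':(32,494),'A3':(137,388),'A2':(192,419),'A1':(84,530)}
for k,b in B.items():
    print(k,"side z30",plane("side",c2(*b),30),"tri",*tri(c1(*A[int(k[1])]),c2(*b)))
F=[(297,192),(728,70),(772,218),(343,348)]
for f in F: print("fix z10",plane("top",c1(*f),10))
S=[(342,347),(257,112),(143,121),(205,356)]
for f,s in zip(F,[(342,347)]*0): pass
for s in S: print("fix side z10",plane("side",c2(*s),10))
for n,P in(("top",[(297,192),(728,70),(772,218),(343,348)]),):
    pass
for i,s in zip([3,2,1,0],S): print("tri fix",i,*tri(c1(*F[i]),c2(*s)))
# mask-based
t=cv2.imread("pics/top0.png");g=cv2.cvtColor(t,cv2.COLOR_BGR2GRAY)
m=((g<105)*255).astype(np.uint8);m[262:]=0;m[:182]=0;m[:,:278]=0;m[:,408:]=0
c=max(cv2.findContours(m,0,1)[0],key=cv2.contourArea)
print("plate rect",[plane("top",q,10)[:2] for q in cv2.boxPoints(cv2.minAreaRect(c))])
for n,im in(("top",t),("side",cv2.imread("pics/side0.png"))):
    hsv=cv2.cvtColor(im,cv2.COLOR_BGR2HSV)
    b=cv2.inRange(hsv,(100,110,50),(130,255,255));r=cv2.inRange(hsv,(0,150,90),(8,255,255))
    for q in(b,r):
        c=max(cv2.findContours(q,0,1)[0],key=cv2.contourArea);print(n,cv2.minAreaRect(c))
        if n=="top" and q is b: print("blue z44",[plane("top",q,44)[:2] for q in cv2.boxPoints(cv2.minAreaRect(c))])
E
```

```text
chan top z30 [595.1 369.3  30. ]
chan top z30 [553.2 390.   30. ]
chan top z30 [494.3 283.5  30. ]
chan top z30 [534.6 261.9  30. ]
A0 side z30 [590.8 370.6  30. ] tri [593.2 369.4  28.3] 4.094838393006502
A3 side z30 [535.8 268.4  30. ] tri [535.7 262.6  23.6] 1.6648952550053049
A2 side z30 [494.2 290.8  30. ] tri [494.4 284.4  22.7] 0.26127949239408804
A1 side z30 [552.5 393.   30. ] tri [553.2 390.7  26.8] 0.4835726365556884
fix z10 [494.8 211.8  10. ]
fix z10 [580.2 -83.   10. ]
fix z10 [ 478.9 -112.9   10. ]
fix z10 [389.2 179.5  10. ]
fix side z10 [390.2 184.8  10. ]
fix side z10 [ 474.1 -111.3   10. ]
fix side z10 [578.4 -79.5  10. ]
fix side z10 [492.  210.6  10. ]
tri fix 3 [389.2 179.7   4.9] 0.9244397362827558
tri fix 2 [ 476.5 -113.3    8.5] 4.815774708510877
tri fix 1 [579.6 -83.6   6.9] 1.5523185253751284
tri fix 0 [493.3 211.6  11.1] 2.8539147942912555
plate rect [array([496. , 215.9]), array([585.4, -83. ]), array([ 474.9, -115. ]), array([386.7, 182.8])]
top ((294.3773498535156, 236.32078552246094), (27.472108840942383, 5.494422435760498), 74.05460357666016)
blue z44 [array([478.2, 198.8]), array([482.2, 184.9]), array([412.7, 164.3]), array([408.6, 178.2])]
top ((378.25, 213.25), (4.949747085571289, 5.656853675842285), 45.0)
side ((362.7120666503906, 245.39300537109375), (11.352848052978516, 27.072175979614258), 86.42366790771484)
side ((348.5, 164.5), (3.0, 3.0), 90.0)
```

```bash
cat >> h.py <<'E'
from scipy.spatial.transform import Rotation as R
def down(deg):return (R.from_euler('z',deg,degrees=True)*R.from_euler('x',180,degrees=True)).as_quat()
YAW=106.5;u=np.array([np.cos(np.radians(YAW)),np.sin(np.radians(YAW)),0]);v=np.array([-u[1],u[0],0])
O=np.array([490.7,30.8,0.])
def fx(x,z,y=0):return O+x*u+y*v+np.array([0,0,z])
def st():
    s=env.read_state();print(round(s["time_s"],2),np.round(s["tool_pos"],1),"F",np.round(s["force"],1),"w",round(s["width"],1),"g",round(s["grip_force"],1))
    return s
E
python3 - <<'E'
from h import *
q=down(60.9);c=np.array([544,328,0.])
env.reach(c+[0,0,260],q);st()
hit=env.move_l(c+[0,0,92],rate=120,f_stop=15);print(hit);st()
set_gripper(40);st()
env.move_l(c+[0,0,230],rate=120);st()
env.reach(fx(83,200),down(YAW));s=st();print(np.round(s["qpos"],2))
for n in("top","side"):cv2.imwrite(f"pics/{n}1.png",viewer.camera(n))
t=cv2.imread("pics/top1.png");s=cv2.imread("pics/side1.png")
cv2.imwrite("pics/c3.png",np.hstack([cv2.resize(t[160:270,240:410],None,fx=2.3,fy=2.3,interpolation=2)[:250],cv2.resize(s[130:270,270:420],None,fx=1.8,fy=1.8,interpolation=2)[:250]]))
E
```

```text
3.54 [544.4 327.4 260. ] F [-0.3  0.2  0.1] w 88.0 g 0.0
False
5.09 [544.4 328.3  92.8] F [0.6 0.1 0.2] w 88.0 g 0.0
5.77 [543.9 328.1  92.1] F [-1.4  1.   1.1] w 49.5 g 30.0
7.07 [543.5 327.8 229.1] F [ 0.3 -0.5 -3.3] w 49.8 g 30.0
8.1 [467.9 110.7 200.1] F [ 0.6  0.3 -2.9] w 49.9 g 30.0
[ 0.21  0.37  2.02  0.    0.75 -0.08]
```

View pics/c3.png

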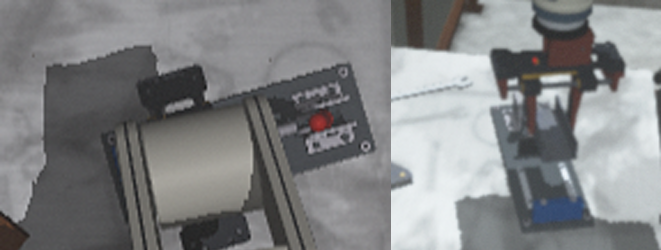

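The channel is held at 50 mm width above the nest. In crop c3 it is between the fingers at about (565,130), level as far as the picture shows. I'll lower it to just above the rails and look from the side.

```bash
python3 - <<'E'
from h import *
env.move_l(fx(83,122),rate=120);s=st();print(np.round(s["wrist_torque"],2))
s=viewer.camera("side");cv2.imwrite("pics/side2.png",s)
cv2.imwrite("pics/c4.png",cv2.resize(s[150:270,300:400],None,fx=5,fy=5,interpolation=2))
# predicted pixels in crop
p=viewer.camera_params("side");T=np.linalg.inv(np.array(p["pose"]))
def px(w):
    c=T[:3,:3]@w+T[:3,3];return (p["cx"]+p["fx"]*c[0]/-c[2]-300)*5,(p["cy"]-p["fy"]*c[1]/-c[2]-150)*5
for nm,x,y,z in[("chan stopend R rim",143,25,60),("L rim",143,-25,60),("bot R",143,25,30),("bot L",143,-25,30),("stop top front R",150,37,44),("L",150,-37,44),("rail inner R end",135,29,16),("L",135,-29,16),("plate",175,55,10),("plate",175,-55,10)]:print(nm,np.round(px(fx(x,z,y))))
E
```

```text
9.0 [467.5 110.6 122.3] F [ 0.6  0.3 -3.4] w 49.8 g 30.0
[-0.06 -0.1  -0.02]
chan stopend R rim [355. 412.]
L rim [262. 420.]
bot R [349. 453.]
bot L [258. 461.]
stop top front R [377. 441.]
L [240. 453.]
rail inner R end [350. 461.]
L [246. 470.]
plate [416. 517.]
plate [212. 536.]
```

View pics/c4.png

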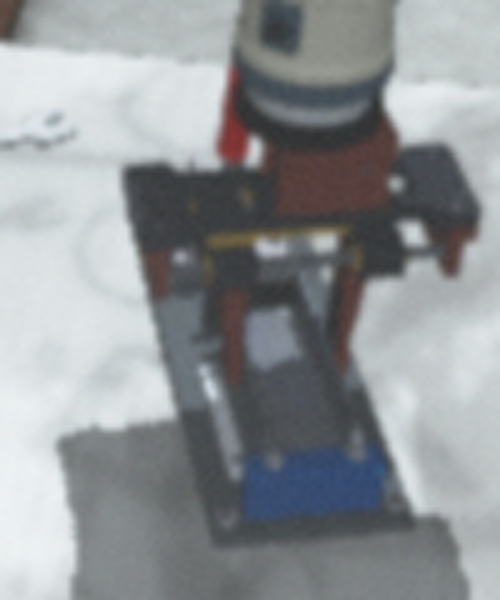

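Crop c4 shows the channel between the rails, just behind the stop's top edge (245–385, about 450), close to the predictions. I'm lowering it now with force sensing.

```bash
python3 - <<'E'
from h import *
hit=env.move_l(fx(83,99),rate=30,f_stop=8);print(hit);s=st();print(np.round(s["wrist_torque"],2))
s=viewer.camera("side");cv2.imwrite("pics/side3.png",s)
cv2.imwrite("pics/c5.png",cv2.resize(s[190:270,320:400],None,fx=7,fy=7,interpolation=2))
E
```

```text
True
9.69 [467.  110.3 101.7] F [1.  0.6 2.3] w 49.8 g 30.0
[-0.02 -0.2   0.06]
```

View pics/c5.png

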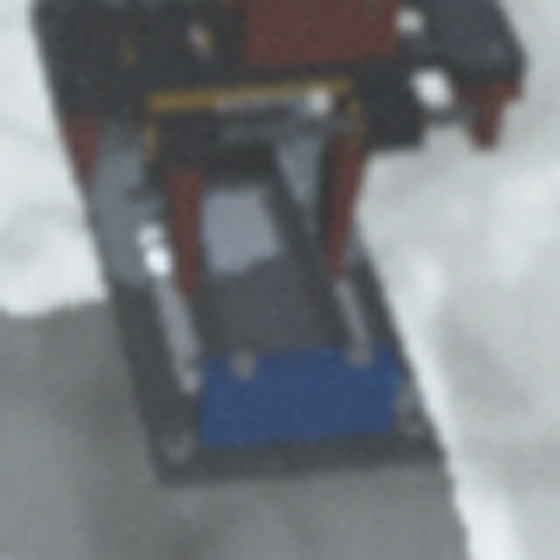

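Contact came at TCP z = 101.7, where 102 means seated on the plate. In crop c5 the channel lies between both rails ((170,330) and (350,310)), behind the stop. I'm releasing, moving aside and checking from the top.

```bash
python3 - <<'E'
from h import *
set_gripper(62);st()
env.move_l(fx(83,260),rate=150)
set_gripper(0)
env.reach(fx(-25-100,290,0),down(YAW));s=st();print(np.round(s["qpos"],2))
for n in("top","side"):cv2.imwrite(f"pics/{n}4.png",viewer.camera(n))
t=cv2.imread("pics/top4.png");s=cv2.imread("pics/side4.png")
cv2.imwrite("pics/c6.png",np.hstack([cv2.resize(t[180:265,275:365],(450,425),interpolation=2),cv2.resize(s[180:265,320:390],(350,425),interpolation=2)]))
E
```

```text
10.18 [466.3 110.2 101.6] F [ 0.3 -0.5 -0.2] w 61.7 g 0.0
13.25 [525.7 -88.4 289.6] F [ 0.3  1.4 -0.4] w 0.5 g 0.0
[-0.19  0.31  1.84  0.    0.99 -0.48]
```

View pics/c6.png

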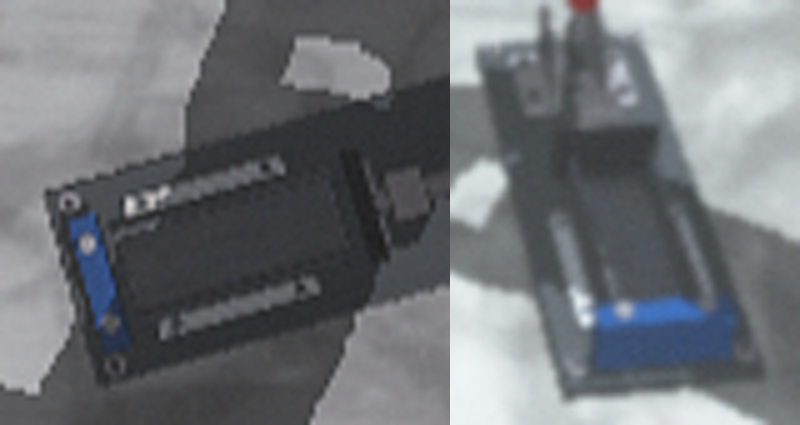

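Crop c6 shows the channel lying flat between the rails, between the stop (95,280) and the nose (365,205), with the lever still open. Next I push the lever over along its arc with the closed fingers.

```bash
python3 - <<'E'
from h import *
env.move_l(fx(-18,290),rate=180);env.move_l(fx(-18,205),rate=150);st()
r=85
env.move_l(fx(-85+10+10,205),rate=80,f_stop=40);st()
for d in list(range(10,71,10))+[78]:
    a=np.radians(d)
    x=-85-r*np.sin(a)+10*np.cos(a)+10; z=40+r*np.cos(a)+10*np.sin(a)
    h=env.move_l(fx(x,z+80),rate=80,f_stop=40);print(d,h,end=" ");st()
    if h:break
E
```

```text
14.81 [496.3  13.1 205.3] F [ 0.3 -0.  -0.5] w 0.6 g 0.0
15.55 [509.3 -31.2 206.1] F [-3.9 11.1  9. ] w 0.4 g 5.8
10 False 15.88 [513.5 -45.6 206.3] F [-2.5 10.2  7. ] w 0.6 g 7.3
20 False 16.22 [517.7 -60.  204. ] F [-1.8  7.9  5.6] w 0.5 g 6.1
30 False 16.55 [521.8 -73.8 199.3] F [-0.9  7.2  5.4] w 0.3 g 5.3
40 False 16.88 [525.6 -86.6 192.1] F [-0.7  4.9  4.8] w 0.7 g 3.9
50 False 17.22 [528.9 -97.7 182.6] F [0.  2.1 3.4] w 0.4 g 2.1
60 False 17.55 [ 531.3 -107.   171. ] F [ 0.3  0.5 -0.7] w 0.3 g 0.0
70 False 17.88 [ 533.5 -114.6  157.8] F [-0.4  0.4 -0. ] w 0.3 g 0.0
78 False 18.18 [ 534.7 -118.9  146.8] F [-0.1  0.2 -0.5] w 0.3 g 0.0
```

```bash
python3 - <<'E'
from h import *
p=env.read_state()["tool_pos"]
h=env.move_l(p-[0,0,12],rate=25,f_stop=15);print(h);st()
env.move_l(p+[0,0,150],rate=180)
env.reach(np.array([250,-500,300.]),down(20));st()
for n in("top","side"):cv2.imwrite(f"pics/{n}5.png",viewer.camera(n))
t=cv2.imread("pics/top5.png");s=cv2.imread("pics/side5.png")
cv2.imwrite("pics/c7.png",np.hstack([cv2.resize(t[180:265,275:405],(520,340),interpolation=2),cv2.resize(s[180:265,320:390],(280,340),interpolation=2)]))
E
```

```text
True
18.49 [ 535.4 -119.   144.4] F [-1.9  0.5 11.6] w 0.4 g 5.4
21.23 [ 250.7 -499.5  299.9] F [ 0.8 -1.3 -0.2] w 0.5 g 0.0
```

View pics/c7.png

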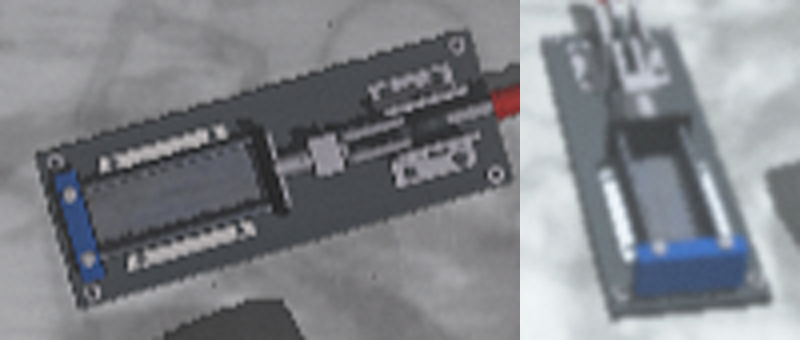

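In crop c7 the lever lies closed, pointing away from the nest (505,100), and stopped firm at tip height 64 mm (about 65 expected when closed). The nose (270,170) presses the channel against the blue stop (85,220).

```bash
python3 -c "
from station import workorder
print(workorder.sign_off())"
```

```text
the job is handed in; nothing more can be done
None
```

The channel is lying open side up between the rails, clamped against the blue stop with the red lever snapped fully closed, and the job was handed in at about 21 s; the sign-off gave no verdict.

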